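Clear the banding wheel and hold the spray stand-off pointer at its red ring

ROBOT

A 6-joint arm with a two-finger parallel gripper is mounted at the origin on a cart in front of the work surface, level with it; the furniture and walls round the work are solid. World frame = base frame: x ahead of the robot, y to its left, z up, the work surface at z = 0. Lengths are in m, angles in rad, forces in N, time in s.
With the tool pointing down it reaches from about 0.4 to 0.925 m from the base axis. Payload 3.4 kg.
Tool frame: the origin (TCP) lies on the centre line of the jaws, within the pads' length; the fingertips stand 17 mm ahead of it and the grasp point (between the pads) lies 2 mm behind it; z points along the fingers, x is the direction in which the jaws open and shut, and the axes are right-handed (so a half turn about z gives the same grasp; the last joint's range is limited). The gripper opens to 85 mm and grips with 20 to 120 N. Pads are 22 mm wide; open, the fingers measure 114 mm over their backs; the gripper's body (76 mm by 85 mm) begins 54 mm behind the grasp point. The pads swing forward as they close: fully open they stand 13 mm farther back than shut.
Start: joints at [-1.222, 0.307, 1.506, -0, 1.328, -0.073], TCP at [0.236, -0.524, 0.248] pointing down, gripper open.
Joint ranges: [-3.12, 3.12], [-1.05, 2.28], [0.14, 2.33], [-1.42, 4.57], [0.1, 2.73], [-2.68, 2.68]. Speed limits (rad/s): [2.57, 2.57, 3.14, 3.14, 3.14, 3.14].

INTERFACE

Orientations are given as a unit quaternion [w, x, y, z].
In Python, from plant import sensors, eyes, hand_in, search_frame gives the robot as it stands. The module is installed in compiled form; this text tells all that it offers.
- The arm moves only by the tool jog_arm, never from a script. Its argument "moves" is one flat list of numbers, 5 for each row, row after row: the opening, from -1 (shut) to 1 (fully open), then the shift along the tool's x, y, z in mm, then the turn about the tool's z in rad. A call has 1 to 10 rows; each row is the pose to reach, as a shift and turn from the pose measured when the call began, along the tool's axes at that moment; what a row does not reach only later rows make up. A row lasts 1/12 s, in which the tool goes at most 41.7 mm and 7.16 degrees, less where a joint would pass 70% of its speed; a pose out of reach is approached as far as the arm can. A call with a gripper value outside its range is refused whole. The fingers move at their own pace and stop on an object; "squeeze" is the grip in N (left out, the last holds). Time passes only in rows, so rows that repeat a pose let the fingers close. It gives the time, the measured TCP pose, the force and the opening at its end, in the units of the state.
- sensors.state(): the state, without advancing time (a new reading comes with each control period).
- eyes.grab_frame(name): name is "side" or "top" or "wrist"; returns (picture, depth): 384x512x3 uint8, red, green, blue; 384x512 float32, m along the optical axis (not along the pixel's ray), 0 where there is no reading.
- eyes.camera_model(name): a dict with "intrinsics" (3x3 intrinsics, pixels), "R" (3x3) and "t" (3): a world point X has camera coordinates R X + t. Camera axes: x right, y down, z forward; pixel columns grow to the right and rows downward; lengths in m; the calibration is good to about 2 mm. A picture is of the moment at which its call begins: read the wrist's pose just before it. camera_model takes no time and is no camera call; for the wrist camera it gives the pose at the moment of the call.
- hand_in(): hands the job in, once; it reports no verdict.
Trained networks look in the newest picture that a camera, given by its name, has taken for a name from the list of things; names that differ only in an ending like _2 or _b are one class to them, and where a whole thing is asked for, a point or a joint stands for the part that bears it (a point fixed in the world has none). Each returns a list of dicts, best first, with "score" (0 to 1); they miss things now and then, are a little off and sometimes report something else, mostly with a low value. They report only what shows in the picture. A call takes as long as a camera call.
- search_frame(camera, name): "centre" ([column, row] in pixels, amid what is visible of it).
The state is a dict: "time": time; "joint_positions": joint angles; "joint_vel": joint speeds; "joint_efforts": joint torques, N m; "position": TCP position; "tcp_rot": TCP orientation; "contact_force": force on the tool from outside, world axes, zero at the start; "torque": the same for the moment, N m; "finger_gap": finger opening in m.
Only numpy, scipy, OpenCV 4.12 (cv2) and the standard library are available. Lean on these libraries where they do the work, as an engineer would, in place of code of your own. Each camera call takes 0.05 s, during which the arm holds its last target.

TASK

We are setting the spray distance for the next pot. First clear the banding wheel: stand the blue test tile upright in the blue tray and the rust-orange one upright in the orange tray, beside the tile already there. Then pull the sprung pointer of the stand-off gauge out until the red ring on its rod is at the mouth of the barrel, and finish still holding it there; do not disturb the red-clay bowl or the wooden rib.

Things in the scene. Friction and masses are not known exactly. Their poses are not given: they have to be found in the camera images.
- tile_blue_c (a point): L-shaped test tile, dark blue above a cream foot, 50 g, standing on the wheel (left or right varies). Upright plate 8 mm thick (x), 34 mm wide (y), its top 61 mm above the underside; foot 30 x 34 mm, 8 mm high. Point: middle of the plate's thickness and width, 35 mm above the underside; z up. The foot reaches from 4 mm on the point's +x side to 26 mm on its -x side.
- tile_orange_c (a point): L-shaped test tile, rust-orange above a cream foot, 50 g, standing on the wheel (left or right varies). Upright plate 8 mm thick (x), 34 mm wide (y), its top 61 mm above the underside; foot 30 x 34 mm, 8 mm high. Point: middle of the plate's thickness and width, 35 mm above the underside; z up. The foot reaches from 4 mm on the point's +x side to 26 mm on its -x side.
- tile_blue: The blue tile itself: origin at the middle of its underside, same axes as its point.
- tile_orange: The rust-orange tile itself: origin at the middle of its underside, same axes as its point.
- tray_blue_spot (a point): Free spot in the dark blue tray: on the inner floor, 30 mm from the tray's centre toward its -y end; z up. Fixed open tray, outside 120 mm (x) by 170 mm (y), 22 mm high, walls and floor 4 mm. A blue tile of the same kind is fixed at the tray's +y end, its middle 85 mm from this point along +y, its top 61 mm above the floor.
- tray_orange_spot (a point): Free spot in the orange tray: on the inner floor, 30 mm from the tray's centre toward its -y end; z up. Fixed open tray, outside 120 mm (x) by 170 mm (y), 22 mm high, walls and floor 4 mm. A rust-orange tile of the same kind is fixed at the tray's +y end, its middle 85 mm from this point along +y, its top 61 mm above the floor.
- wheel_top (a point): Centre of the banding wheel's top, a grey metal disc 200 mm across, top 58 mm above the table, fixed (brake on, does not turn). It stands in line with the gauge, ahead of the pointer.
- mouth (a point): Centre of the brass mouth (28 mm across) of the gauge's level barrel (25 mm tube), 110 mm above the table on a fixed stand; the stand's post and clamp block (36 mm wide, up to 19 mm above the barrel's axis) are 75 mm behind the mouth. x is level and points out of the barrel, the way the pointer is pulled; z up.
- sleeve (a point): Middle of the black ribbed grip sleeve on the pointer rod, 36 mm long, 18 mm thick, axis along its x (the pull direction); 30 mm ahead of the mouth when the pointer is in. A tapered tip ends 60 mm ahead of this point. Moves with the pointer.
- pointer (a joint): How far the pointer is out, in m: 0 fully in (its spring returns it there when let go), 0.120 its stop. Two 8 mm wide rings on the rod: the black one comes out first, centred at the mouth at 0.040; the red one is centred at the mouth at 0.080. The spring pulls back with 4 N at 0, rising evenly to 10.4 N at the red ring.
- bowl: Red-clay bisque bowl, 110 mm across, 53 mm high, loose; origin at the middle of its underside. Not to be disturbed.
- rib: Boxwood rib lying flat, 38 x 94 x 8 mm, loose; origin at the middle of its underside. Not to be disturbed.

How it is judged:
By the outcome, as a careful person would: the job done as asked, in the order asked, and still so for the second after the job is handed in, while the arm keeps its last pose, push and grip.
It also fails if it takes over 58 s, if anything falls off the work surface, if the arm or the gripper's body presses on something with over 40 N, if the wrist force passes 120 N, or if a joint passes its speed limit or range.

## Working session

There is one attempt and no reset: what is moved stays moved. The work goes in short steps, Python scripts to look and compute and a tool call to move; the robot and the scene stay as the last step left them, time stands still between calls to the robot, and variables do not carry over. Pictures are saved under pics/ and viewed, and the job is handed in when it is done.

Besides the shell and the picture viewer there is one more tool, called after "Emit:" as name(argument=value, ...) on one line, values as JSON. jog_arm: Moves the arm, as the interface text tells. Its arguments: {"type":"object","properties":{"moves":{"type":"array","items":{"type":"number"}},"squeeze":{"type":"number"}},"required":["moves"]}

```bash
ls; mkdir -p pics; cat > h.py <<'E'
import numpy as np, cv2
from plant import sensors, eyes, hand_in, search_frame
def save(n,fn):
    p,d=eyes.grab_frame(n); m=eyes.camera_model(n)
    cv2.imwrite('pics/'+fn+'.png',cv2.cvtColor(p,cv2.COLOR_RGB2BGR)); np.savez('pics/'+fn+'.npz',d=d,p=p,K=m['intrinsics'],R=m['R'],t=m['t'])
def load(fn): return np.load('pics/'+fn+'.npz')
def world(z):
    d=z['d'];K=z['K'];v,u=np.mgrid[:d.shape[0],:d.shape[1]]
    c=np.stack([(u-K[0,2])/K[0,0]*d,(v-K[1,2])/K[1,1]*d,d],-1)
    w=(c-z['t'])@z['R']; w[d==0]=np.nan; return w
E
python3 - <<'E'
from h import *
print(sensors.state())
save('top','t0');save('side','s0')
for n in ['t0','s0']:
    z=load(n);print(z['K'],z['R'],z['t'])
E
```

```text
pics
{'time': 0.0, 'joint_positions': array([-1.22151521e+00,  3.07565350e-01,  1.50766990e+00,  1.03299384e-05,
        1.32844274e+00, -7.35159812e-02]), 'joint_vel': array([-0.00069485,  0.00021975,  0.00109541,  0.0015503 , -0.0009098 ,
        0.00187109]), 'joint_efforts': array([ 6.44048032e-04, -4.57548845e+01, -2.51915038e+01,  1.98631665e-04,
        1.33027020e-02,  2.69407920e-06]), 'position': array([ 0.23567012, -0.5237429 ,  0.24738674]), 'tcp_rot': array([-6.32942899e-04,  8.39734795e-01, -5.42995752e-01, -8.28593098e-04]), 'contact_force': array([-0.06069324, -0.41997185,  0.02312677]), 'torque': array([-0.01020238, -0.02718967, -0.00832089]), 'finger_gap': 0.08570031550223048}
[[482.80251069   0.         250.84582304]
 [  0.         482.80251069 190.37571927]
 [  0.           0.           1.        ]] [[-0.02819303 -0.99955029  0.01021581]
 [-0.99793586  0.02755465 -0.0580065 ]
 [ 0.05769892 -0.0118301  -0.99826393]] [0.05224123 0.53355775 1.53259073]
[[474.15391136   0.         255.80627336]
 [  0.         474.15391136 190.47688296]
 [  0.           0.           1.        ]] [[-0.85873683 -0.51237714 -0.00638205]
 [-0.24468207  0.42096322 -0.87345329]
 [ 0.45022411 -0.74850493 -0.48686612]] [0.49091786 0.19102861 1.01416378]
```

View pics/t0.png

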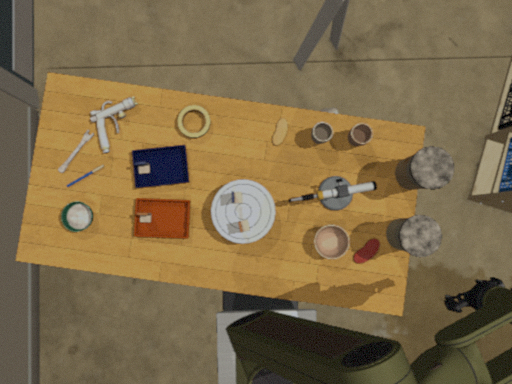

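View pics/s0.png

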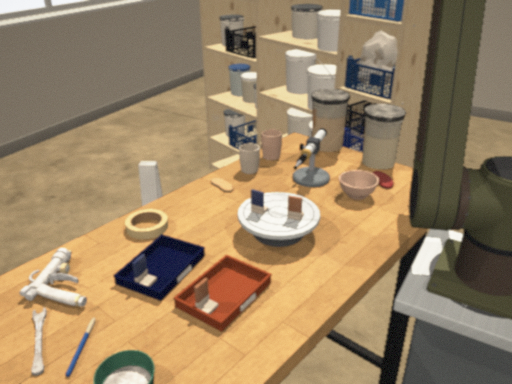

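```bash
python3 - <<'E'
from h import *
z=load('t0');p=cv2.cvtColor(z['p'],cv2.COLOR_RGB2BGR)
a=cv2.resize(p[130:260,115:275],None,fx=4.9,fy=4.5,interpolation=cv2.INTER_CUBIC)
cv2.imwrite('pics/t0c.png',a)
cv2.imwrite('pics/t0d.png',cv2.resize(p[150:270,260:400],None,fx=5,fy=5,interpolation=cv2.INTER_CUBIC))
w=world(z)
def q(u,v): return np.round(np.nanmedian(w[v-1:v+2,u-1:u+2].reshape(-1,3),0),4)
for n,(u,v) in dict(wheel=(243,211),bl=(160,170),orr=(165,222),tab=(300,270)).items(): print(n,q(u,v))
for nm in ['tile_blue_c','tile_orange_c','tray_blue_spot','tray_orange_spot','wheel_top','mouth','sleeve','bowl','rib']:
    r=search_frame('top',nm)[:3]
    for e in r:
        u,v=map(int,np.round(e['centre']));print(nm,round(e['score'],2),np.round(e['centre'],1),q(u,v))
E
```

```text
wheel [0.4688 0.064  0.059 ]
bl [0.6091 0.3283 0.0065]
orr [0.4414 0.3154 0.0051]
tab [ 0.2753 -0.114  -0.0007]
tile_orange_c 0.61 [243.5 225.3] [0.4254 0.0621 0.0665]
tray_blue_spot 0.78 [157.2 164.4] [0.6289 0.3376 0.0061]
tray_orange_spot 0.63 [160.2 221.5] [0.4418 0.3319 0.0032]
tray_orange_spot 0.25 [244.3 225.7] [0.4224 0.0622 0.0662]
wheel_top 0.76 [244.  210.6] [0.4687 0.0609 0.059 ]
mouth 0.69 [331.2 240. ] [ 0.369  -0.215   0.0095]
mouth 0.65 [337.4 191.3] [ 0.5194 -0.2175  0.126 ]
sleeve 0.58 [306.  195.8] [ 0.5076 -0.1263  0.1165]
bowl 0.71 [329.9 240.4] [ 0.3691 -0.212   0.0082]
bowl 0.33 [244.4 210.3] [0.4718 0.0608 0.0587]
rib 0.52 [279.7 130.8] [ 0.726 -0.063  0.008]
```

```bash
python3 - <<'E'
from h import *
p=cv2.cvtColor(load('s0')['p'],cv2.COLOR_RGB2BGR)
cv2.imwrite('pics/s0c.png',cv2.resize(p[115:325,105:385],None,fx=2.8,fy=2.8,interpolation=cv2.INTER_CUBIC))
E
```

```text
(no output)
```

View pics/t0c.png

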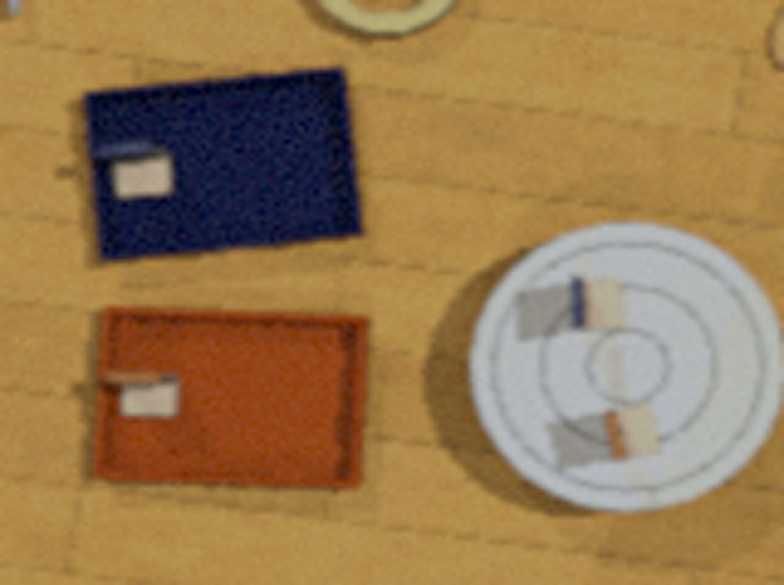

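View pics/t0d.png

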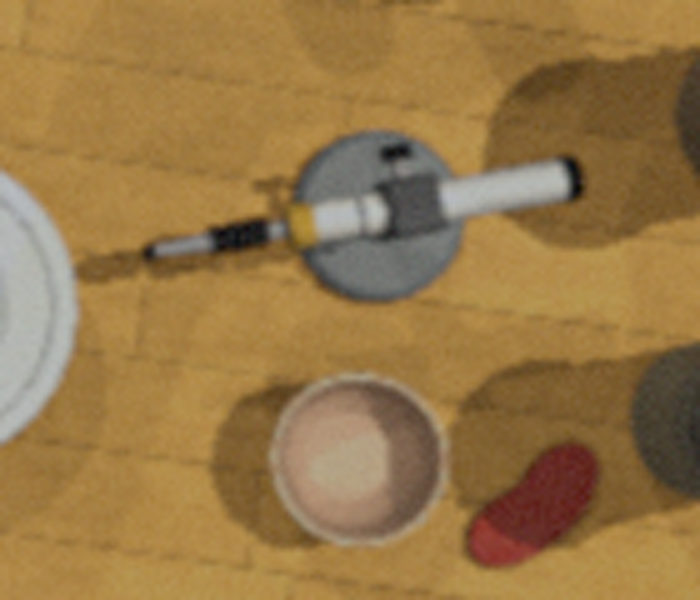

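View pics/s0c.png

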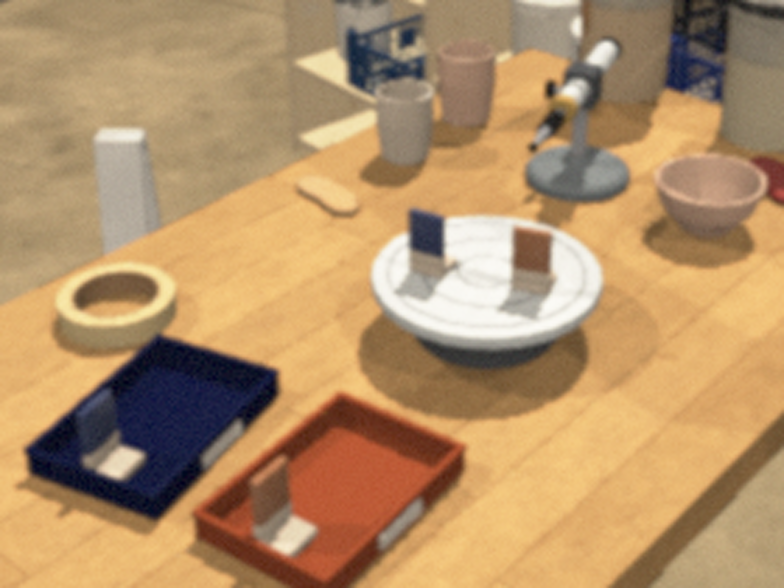

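```bash
cat >> h.py <<'E'
from scipy.spatial.transform import Rotation as Ro
def pose():
    s=sensors.state(); q=s['tcp_rot']; return np.array(s['position']),Ro.from_quat([q[1],q[2],q[3],q[0]]).as_matrix(),s
def plan(target,yaw=None):
    """shift in tool axes mm and turn about tool z to have tool x at world yaw (rad)"""
    P,R,s=pose(); d=R.T@(np.array(target)-P)*1000
    y0=np.arctan2(R[1,0],R[0,0]); t=0 if yaw is None else -((yaw-y0+np.pi)%(2*np.pi)-np.pi)
    print('t',round(s['time'],2),'P',np.round(P,4),'yaw',round(y0,4),'gap',round(s['finger_gap'],4),'tilt',np.round(R[:,2],3),'shift',np.round(d,1),'turn',round(t,4),'q',np.round(s['joint_positions'],2))
E
python3 - <<'E'
from h import *
z=load('t0');w=world(z)
for (u,v) in [(432,167),(414,235),(405,230),(342,187),(365,185),(330,228)]: print((u,v),np.round(w[v,u],3))
plan([.46,.0,.38],np.pi/2)
plan([.40,-.25,.38],-1.5)
E
```

```text
(432, 167) [ 0.579 -0.485  0.178]
(414, 235) [ 0.385 -0.425  0.176]
(405, 230) [ 0.399 -0.4    0.175]
(342, 187) [ 0.531 -0.233  0.129]
(365, 185) [ 0.536 -0.304  0.118]
(330, 228) [ 0.408 -0.21   0.026]
t 0.55 P [ 0.2359 -0.5243  0.2483] yaw -1.148 gap 0.0852 tilt [-0.  0. -1.] shift [-386.2 -419.5 -131.7] turn -2.7188 q [-1.22  0.31  1.51 -0.    1.33 -0.07]
t 0.55 P [ 0.2359 -0.5243  0.2483] yaw -1.148 gap 0.0852 tilt [-0.  0. -1.] shift [-182.9 -262.2 -131.7] turn 0.352 q [-1.22  0.31  1.51 -0.    1.33 -0.07]
```

Emit:
jog_arm(moves=[1, 0, 0, -40, -0.12, 1, -20, -25, -80, -0.24, 1, -50, -55, -100, -0.36, 1, -80, -85, -120, -0.48, 1, -107, -115, -132, -0.6, 1, -134, -145, -132, -0.72, 1, -161, -175, -132, -0.84, 1, -188, -205, -132, -0.96, 1, -215, -234, -132, -1.08, 1, -242, -263, -132, -1.2])

```text
time: 1.38
position: [0.3726, -0.2036, 0.3808]
tcp_rot: [0.0, 1.0, 0.029, 0.001]
contact_force: [1.1, -0.2, 0.4]
finger_gap: 0.0851
```

```bash
python3 - <<'E'
from h import *
plan([.46,.0,.36],np.pi/2)
E
```

```text
t 1.38 P [ 0.3726 -0.2036  0.3808] yaw 0.0573 gap 0.0851 tilt [ 0.001 -0.001 -1.   ] shift [  98.9 -198.3   20.7] turn -1.5135 q [-0.6   0.01  1.55  0.    1.58 -0.66]
```

Emit:
jog_arm(moves=[1, 20, -40, 5, -0.12, 1, 40, -80, 10, -0.24, 1, 60, -120, 15, -0.36, 1, 80, -160, 20, -0.48, 1, 99, -198, 21, -0.6, 1, 99, -198, 21, -0.72, 1, 99, -198, 21, -0.84, 1, 99, -198, 21, -0.96, 1, 99, -198, 21, -1.08, 1, 99, -198, 21, -1.2])

```text
time: 2.22
position: [0.4601, 0.0002, 0.3598]
tcp_rot: [0.001, 0.807, 0.591, 0.0]
contact_force: [-0.2, 0.3, 0.2]
finger_gap: 0.0851
```

```bash
python3 - <<'E'
from h import *
plan([.46,.0,.36],np.pi/2)
save('wrist','w1')
E
```

```text
t 2.22 P [4.601e-01 2.000e-04 3.598e-01] yaw 1.2642 gap 0.0851 tilt [ 0.001 -0.001 -1.   ] shift [-0.2 -0.  -0.2] turn -0.3066 q [-0.09  0.07  1.53 -0.    1.54 -1.36]
```

View pics/w1.png

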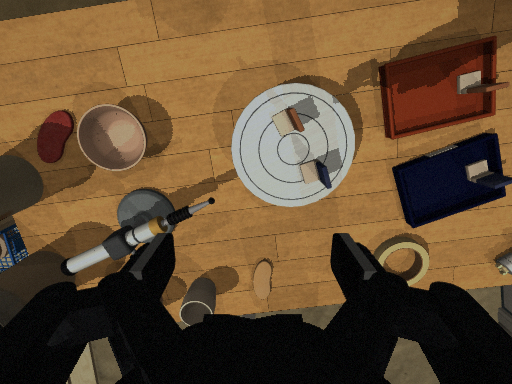

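```bash
cat > fit.py <<'E'
from h import *
def masks(p):
    h=cv2.cvtColor(p,cv2.COLOR_RGB2HSV).astype(int); return h
def report(fn):
    z=load(fn); w=world(z); h=masks(z['p']); 
    H,S,V=h[...,0],h[...,1],h[...,2]
    blue=(H>105)&(H<130)&(S>110); orr=((H<14)|(H>172))&(S>120)
    print(fn)
    wh=(abs(w[...,2]-.058)<.006)&(S<60)&(V>150)
    pts=w[wh]; print(' wheel z med',np.nanmedian(pts[:,2]))
    tb=(abs(w[...,2])<.008); print(' table z',np.nanmedian(w[tb][:,2]))
    for nm,m in dict(blue=blue,orange=orr).items():
        # tile tops on the wheel
        k=m&(w[...,2]>.105)&(w[...,2]<.13)&(abs(w[...,0]-.468)<.1)&(abs(w[...,1]-.062)<.1)
        q=w[k][:,:2]
        if len(q)>5:
            r=cv2.minAreaRect((q*1000).astype(np.float32)); print(' ',nm,'top n',len(q),np.round(r,2) if 0 else r,'z',np.percentile(w[k][:,2],[50,95]))
        k=m&(w[...,2]>-.005)&(w[...,2]<.035)&(w[...,1]>.18)&(w[...,1]<.5)&(w[...,0]>.3)&(w[...,0]<.75)
        n,l,st,c=cv2.connectedComponentsWithStats(k.astype(np.uint8))
        i=1+np.argmax(st[1:,4]); q=w[l==i]; r=cv2.minAreaRect((q[:,:2]*1000).astype(np.float32))
        print(' ',nm,'tray',st[i,4],r,'floorz',np.nanmedian(q[:,2]),'rim',np.nanpercentile(q[:,2],97))
E
python3 - <<'E'
from fit import *
report('t0');report('w1')
z=load('w1');p=cv2.cvtColor(z['p'],cv2.COLOR_RGB2BGR)
cv2.imwrite('pics/w1c.png',cv2.resize(p[75:215,225:365],None,fx=4.2,fy=4.2,interpolation=cv2.INTER_CUBIC))
cv2.imwrite('pics/w1d.png',cv2.resize(p[175:275,50:225],None,fx=4.5,fy=4.5,interpolation=cv2.INTER_CUBIC))
E
```

```text
t0
 wheel z med 0.05833342786414303
 table z 0.0002515583613163782
  blue tray 1676 ((620.3320922851562, 325.06378173828125), (116.5446548461914, 167.2092742919922), 5.00700569152832) floorz 0.004832920502859526 rim 0.026819569668881084
  orange top n 6 ((423.6308288574219, 73.39789581298828), (24.456863403320312, 2.9339466094970703), 17.101659774780273) z [0.1183128  0.12053925]
  orange tray 1955 ((454.0718688964844, 323.4791259765625), (172.41012573242188, 123.37479400634766), 86.27718353271484) floorz 0.005335130465061048 rim 0.028533960123340293
w1
 wheel z med 0.057824457887327416
 table z -0.00018094543094593853
  blue top n 14 ((502.65496826171875, 90.35712432861328), (14.765884399414062, 5.666733264923096), 1.4399542808532715) z [0.1132992 0.1180086]
  blue tray 5772 ((619.8472900390625, 322.2208251953125), (121.91648864746094, 171.8289794921875), 4.987616539001465) floorz 0.003660876654612553 rim 0.02499791778581096
  orange top n 151 ((422.480224609375, 70.83772277832031), (32.97914505004883, 6.944883823394775), 11.577302932739258) z [0.11759073 0.11895868]
  orange tray 8392 ((457.9307861328125, 329.7631530761719), (194.4068145751953, 129.81719970703125), 86.33090209960938) floorz 0.0035981352456739843 rim 0.024979404953736337
```

View pics/w1c.png

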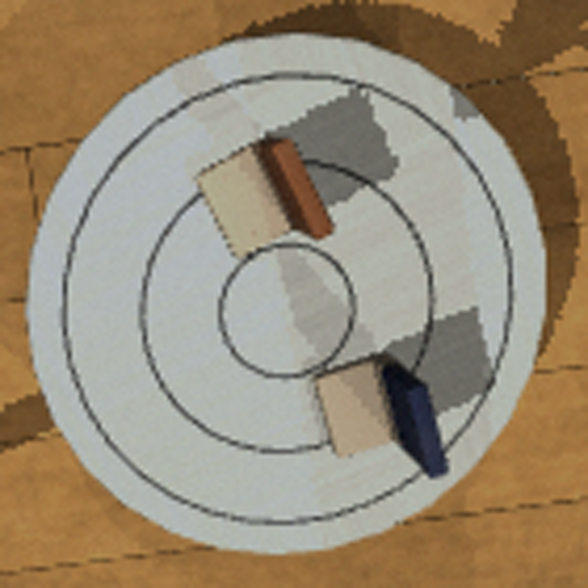

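View pics/w1d.png

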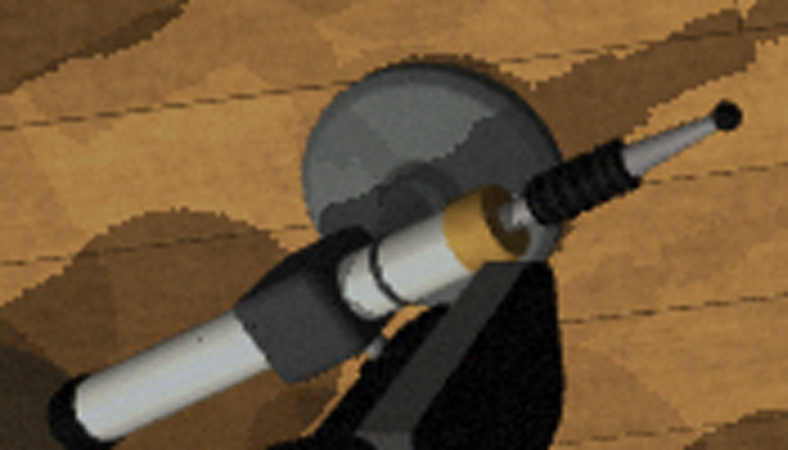

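```bash
python3 - <<'E'
from fit import *
for fn in ['w1','t0']:
    z=load(fn);w=world(z)
    k=(w[...,2]>.075)&(w[...,2]<.13)&(np.hypot(w[...,0]-.468,w[...,1]-.062)<.1)
    n,l,st,c=cv2.connectedComponentsWithStats(k.astype(np.uint8))
    for i in range(1,n):
        if st[i,4]<20: continue
        q=w[l==i]; top=q[q[:,2]>.113]
        print(fn,c[i],st[i,4],len(top),cv2.minAreaRect((top[:,:2]*1000).astype(np.float32)) if len(top)>4 else '', 'all',cv2.minAreaRect((q[:,:2]*1000).astype(np.float32)),np.round(z['p'][l==i].mean(0)))
    # feet at z .066 
    k=(abs(w[...,2]-.066)<.004)&(np.hypot(w[...,0]-.468,w[...,1]-.062)<.09)
    k=cv2.morphologyEx(k.astype(np.uint8),cv2.MORPH_OPEN,np.ones((3,3)))
    n,l,st,c=cv2.connectedComponentsWithStats(k)
    for i in range(1,n):
        if st[i,4]<30: continue
        q=w[l==i];print('  foot',c[i],st[i,4],cv2.minAreaRect((q[:,:2]*1000).astype(np.float32)),np.median(q[:,2]))
    # gauge axis: points z>.09 in region
    k=(w[...,2]>.10)&(w[...,2]<.124)&(w[...,0]>.44)&(w[...,0]<.6)&(w[...,1]<-.06)&(w[...,1]>-.4)
    n,l,st,c=cv2.connectedComponentsWithStats(k.astype(np.uint8))
    i=1+np.argmax(st[1:,4]);q=w[l==i]
    for lo,hi in [(-.1,-.07),(-.12,-.1),(-.14,-.12),(-.16,-.14),(-.2,-.17),(-.28,-.25),(-.3,-.28)]:
        s=q[(q[:,1]>lo)&(q[:,1]<hi)]
        if len(s)>3: print('  g',lo,len(s),np.round(s.mean(0),4),np.round(s[:,0].min(),4),np.round(s[:,0].max(),4),np.round(s[:,2].max(),4))
    print(' tip y',np.nanmax(q[:,1]))
E
```

```text
w1 [294.79475983 119.12663755] 229 154 ((422.78131103515625, 71.24711608886719), (33.81753921508789, 7.472528457641602), 12.1366548538208) all ((422.67205810546875, 70.9524154663086), (34.153038024902344, 7.875429630279541), 12.444684028625488) [97. 63. 42.]
w1 [323.01181102 174.16535433] 254 131 ((511.9243469238281, 91.32937622070312), (33.20197677612305, 7.584099769592285), 1.5019831657409668) all ((511.8305358886719, 91.16059875488281), (33.39878463745117, 7.927577018737793), 1.4613287448883057) [36. 38. 50.]
  foot [282.49546828 122.79456193] 331 ((425.5645446777344, 56.632083892822266), (33.71937561035156, 22.274484634399414), 11.229601860046387) 0.0660140789814064
  foot [308.73737374 171.72727273] 297 ((512.6102294921875, 76.47510528564453), (33.82492446899414, 22.67432975769043), 1.1017534732818604) 0.06592381682418026
  g -0.1 89 [ 0.4989 -0.0865  0.1128] 0.4937 0.5045 0.1161
  g -0.12 120 [ 0.5024 -0.1117  0.1145] 0.4951 0.5125 0.12
  g -0.14 153 [ 0.5047 -0.13    0.1165] 0.4962 0.5157 0.1208
  g -0.16 111 [ 0.5072 -0.1485  0.1155] 0.4986 0.5169 0.1195
  g -0.2 291 [ 0.5116
[... 197 characters left out ...]
63281) all ((510.77197265625, 94.98050689697266), (30.34465980529785, 7.462702751159668), 3.1118454933166504) [ 92.  92. 103.]
t0 [239.8125 226.5625] 32 26 ((421.9023132324219, 74.80585479736328), (33.118465423583984, 6.998432636260986), 9.742112159729004) all ((421.8317565917969, 74.78395080566406), (32.9755744934082, 8.081245422363281), 14.37861156463623) [147. 115.  89.]
  g -0.1 27 [ 0.4984 -0.0858  0.114 ] 0.4941 0.5026 0.1202
  g -0.12 32 [ 0.5025 -0.1115  0.1153] 0.4956 0.5114 0.1218
  g -0.14 39 [ 0.5048 -0.1299  0.1161] 0.4956 0.5138 0.1223
  g -0.16 34 [ 0.5077 -0.1502  0.1156] 0.498 0.5191 0.1223
  g -0.2 68 [ 0.5134 -0.1845  0.1185] 0.4973 0.5271 0.124
 tip y -0.07166182237072934
```

```bash
python3 - <<'E'
from fit import *
plan([.512,.0913,.16],1.594)
plan([.512,.0913,.096],1.594)
for fn in ['w1','t0']:
    z=load(fn);w=world(z);h=masks(z['p']);H,S=h[...,0],h[...,1]
    k=((H<14)|(H>172))&(S>150)&(w[...,1]>.2)&(w[...,1]<.45)&(w[...,2]>.002)&(w[...,2]<.028)
    k=cv2.morphologyEx(k.astype(np.uint8),cv2.MORPH_OPEN,np.ones((3,3)))
    n,l,st,c=cv2.connectedComponentsWithStats(k);i=1+np.argmax(st[1:,4]);q=w[l==i]
    print(fn,cv2.minAreaRect((q[:,:2]*1000).astype(np.float32)))
    fl=(w[...,2]>.055)&(w[...,2]<.072)&(w[...,1]>.3)&(w[...,1]<.45)&(w[...,0]>.35)&(w[...,0]<.7)
    n,l,st,c=cv2.connectedComponentsWithStats(fl.astype(np.uint8))
    for i in range(1,n):
        if st[i,4]>8: print('  fixed',np.round(w[l==i].mean(0),3),cv2.minAreaRect((w[l==i][:,:2]*1000).astype(np.float32)))
E
```

```text
t 2.27 P [ 0.4601 -0.      0.3598] yaw 1.2692 gap 0.0855 tilt [ 0.001 -0.001 -1.   ] shift [102.7  22.2 199.8] turn -0.3248 q [-0.09  0.07  1.53 -0.    1.54 -1.36]
t 2.27 P [ 0.4601 -0.      0.3598] yaw 1.2692 gap 0.0855 tilt [ 0.001 -0.001 -1.   ] shift [102.7  22.1 263.8] turn -0.3248 q [-0.09  0.07  1.53 -0.    1.54 -1.36]
w1 ((455.02899169921875, 319.7723083496094), (174.09426879882812, 123.05366516113281), 86.40885925292969)
  fixed [0.469 0.372 0.062] ((469.3186950683594, 373.912841796875), (34.876766204833984, 7.743502616882324), 85.7548828125)
  fixed [0.626 0.375 0.061] ((626.9489135742188, 377.98504638671875), (8.706433296203613, 33.90204620361328), 3.9769582748413086)
t0 ((471.86761474609375, 314.42694091796875), (79.19900512695312, 42.767398834228516), 72.0254135131836)
  fixed [0.627 0.383 0.063] ((627.1214599609375, 382.66033935546875), (6.74275016784668, 32.942440032958984), 0.5814672708511353)
  fixed [0.47  0.377 0.065] ((469.77435302734375, 377.7420654296875), (33.168453216552734, 3.173651933670044), 88.40536499023438)
```

Emit:
jog_arm(moves=[1, 20, 5, 35, -0.11, 1, 41, 9, 70, -0.22, 1, 62, 13, 105, -0.32, 1, 82, 18, 135, -0.325, 1, 103, 22, 165, -0.325, 1, 103, 22, 195, -0.325, 1, 103, 22, 225, -0.325, 1, 103, 22, 250, -0.325, 1, 103, 22, 264, -0.325, 1, 103, 22, 264, -0.325])

```text
time: 3.1
position: [0.5094, 0.0914, 0.0926]
tcp_rot: [-0.002, 0.7, 0.715, -0.003]
contact_force: [-0.3, -0.3, 0.1]
finger_gap: 0.0855
```

Emit:
jog_arm(moves=[-1, 0, 0, 0, 0, -1, 0, 0, 0, 0, -1, 0, 0, 0, 0, -1, 0, 0, 0, 0, -1, 0, 0, 0, 0, -1, 0, 0, 0, 0], squeeze=30)

```text
time: 3.6
position: [0.51, 0.0914, 0.0935]
tcp_rot: [-0.001, 0.7, 0.714, -0.002]
contact_force: [-0.1, -0.2, 0.7]
finger_gap: 0.0121
```

```bash
python3 - <<'E'
from h import *
plan([.512,.0913,.096],1.594)
s=sensors.state();print(s['contact_force'],s['torque'])
save('wrist','w2')
E
```

```text
t 3.6 P [0.51   0.0914 0.0935] yaw 1.5916 gap 0.0121 tilt [-0.004 -0.001 -1.   ] shift [-0.2  2.  -2.5] turn -0.0024 q [ 0.1   0.4   1.82 -0.    0.92 -1.49]
[-0.0885776  -0.19433641  0.73206817] [ 0.13931068 -0.04352162  0.00472304]
```

View pics/w2.png

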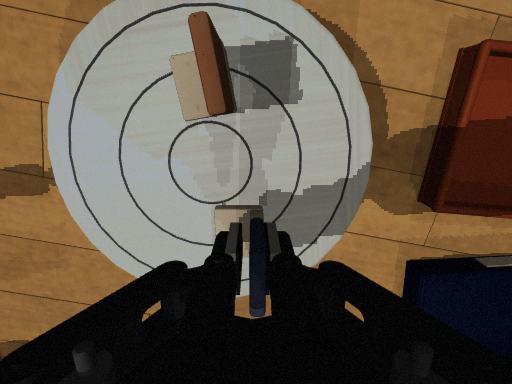

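Emit:
jog_arm(moves=[-1, 0, 0, 0, 0, -1, 0, 0, 0, 0, -1, 0, 0, 0, 0], squeeze=40)

```text
time: 3.9
position: [0.5099, 0.0915, 0.0934]
tcp_rot: [-0.001, 0.7, 0.714, -0.002]
contact_force: [0.6, -0.2, -0.2]
finger_gap: 0.0074
```

```bash
python3 - <<'E'
from h import *
plan([.634,.293,.16],0.087)
s=sensors.state();print(s['contact_force'],s['torque'])
E
```

```text
t 3.9 P [0.5099 0.0915 0.0934] yaw 1.5916 gap 0.0074 tilt [-0.004 -0.001 -1.   ] shift [198.8 128.  -67.3] turn 1.5046 q [ 0.1   0.4   1.82 -0.    0.92 -1.49]
[ 0.58740866 -0.17930085 -0.18162771] [0.0629892  0.02467732 0.03340131]
```

Emit:
jog_arm(moves=[-1, 0, 0, -30, 0, -1, 10, 6, -65, 0.1, -1, 40, 26, -67, 0.22, -1, 70, 46, -67, 0.34, -1, 100, 66, -67, 0.46, -1, 130, 84, -67, 0.58, -1, 160, 103, -67, 0.7, -1, 199, 128, -67, 0.82, -1, 199, 128, -67, 0.94, -1, 199, 128, -67, 1.06])

```text
time: 4.73
position: [0.6353, 0.2963, 0.1586]
tcp_rot: [-0.0, 0.965, 0.261, -0.002]
contact_force: [-0.7, 0.5, -1.8]
finger_gap: 0.0072
```

```bash
python3 - <<'E'
from h import *
plan([.634,.293,.06],0.087)
save('wrist','w3')
E
```

```text
t 4.73 P [0.6353 0.2963 0.1586] yaw 0.5284 gap 0.0072 tilt [-0.004 -0.    -1.   ] shift [-2.4  2.4 98.6] turn 0.4414 q [ 0.38  0.55  1.33  0.    1.26 -0.15]
```

View pics/w3.png

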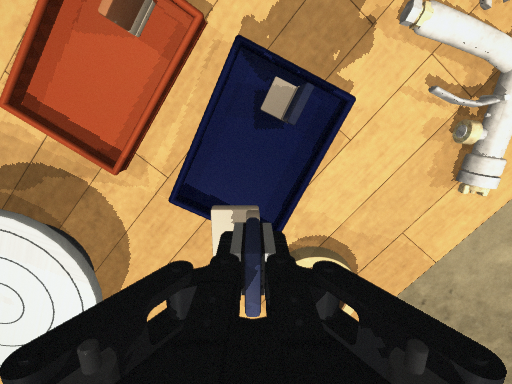

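Emit:
jog_arm(moves=[-1, -2.4, 2.4, 10, 0.12, -1, -2.4, 2.4, 30, 0.24, -1, -2.4, 2.4, 55, 0.36, -1, -2.4, 2.4, 80, 0.44, -1, -2.4, 2.4, 98, 0.44, -1, -2.4, 2.4, 108, 0.44, -1, -2.4, 2.4, 108, 0.44])

```text
time: 5.37
position: [0.6305, 0.2902, 0.0474]
tcp_rot: [0.002, 0.999, 0.042, -0.006]
contact_force: [-1.0, -0.1, -0.8]
finger_gap: 0.0077
```

```bash
python3 - <<'E'
from h import *
plan([.634,.293,.0394],0.087)
save('wrist','w4'); save('side','s4')
p=cv2.cvtColor(load('s4')['p'],cv2.COLOR_RGB2BGR)
cv2.imwrite('pics/s4c.png',cv2.resize(p[180:330,60:300],None,fx=3.3,fy=3.3,interpolation=cv2.INTER_CUBIC))
E
```

```text
t 5.37 P [0.6305 0.2902 0.0474] yaw 0.084 gap 0.0077 tilt [-0.011 -0.004 -1.   ] shift [ 3.8 -2.5  7.9] turn -0.003 q [0.37 0.65 1.45 0.   1.05 0.29]
```

View pics/w4.png

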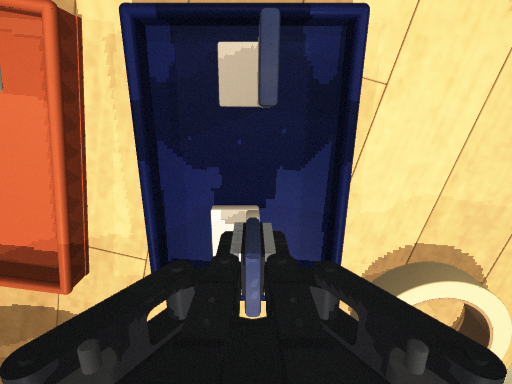

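View pics/s4c.png

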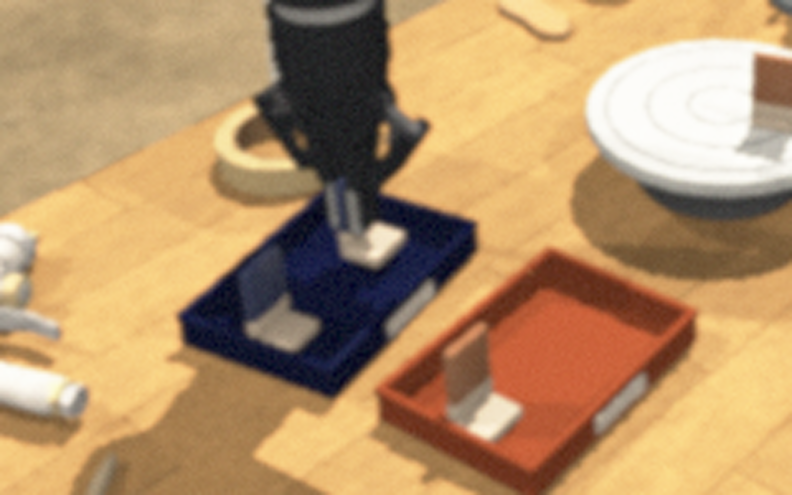

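Emit:
jog_arm(moves=[-1, 3.8, -2.5, 3, 0, -1, 3.8, -2.5, 5, 0, -1, 3.8, -2.5, 6, 0, -1, 3.8, -2.5, 7, 0, -1, 3.8, -2.5, 7, 0])

```text
time: 5.88
position: [0.6365, 0.2941, 0.0439]
tcp_rot: [0.001, 0.999, 0.042, -0.002]
contact_force: [0.0, -0.2, -0.2]
finger_gap: 0.0078
```

```bash
python3 - <<'E'
from h import *
plan([.634,.293,.0394],0.087)
E
```

```text
t 5.88 P [0.6365 0.2941 0.0439] yaw 0.0835 gap 0.0078 tilt [-0.005 -0.001 -1.   ] shift [-2.6  0.9  4.5] turn -0.0035 q [0.37 0.66 1.44 0.   1.05 0.29]
```

Emit:
jog_arm(moves=[-1, -1, 0, 2, 0, -1, -1, 0, 3, 0, -1, -1, 0, 4, 0, -1, -1, 0, 4, 0, -1, -1, 0, 4, 0])

```text
time: 6.3
position: [0.6354, 0.294, 0.0398]
tcp_rot: [0.001, 0.999, 0.042, -0.003]
contact_force: [-0.7, 0.4, -0.4]
finger_gap: 0.0076
```

Emit:
jog_arm(moves=[-1, 0, 0, 1, 0, -1, 0, 0, 1.5, 0, -1, 0, 0, 1.5, 0])

```text
time: 6.55
position: [0.6356, 0.294, 0.0395]
tcp_rot: [0.001, 0.999, 0.042, -0.002]
contact_force: [-0.9, -1.7, 6.1]
finger_gap: 0.0076
```

Emit:
jog_arm(moves=[-0.3, 0, 0, -0.5, 0, -0.3, 0, 0, -0.5, 0, -0.3, 0, 0, -0.5, 0, -0.3, 0, 0, -10, 0, -0.3, 0, 0, -30, 0, -0.3, 0, 0, -65, 0, 0.3, 0, 0, -100, 0, 1, 0, 0, -110, 0])

```text
time: 7.22
position: [0.6392, 0.2954, 0.1561]
tcp_rot: [-0.001, 0.999, 0.042, 0.002]
contact_force: [1.1, 0.7, 1.4]
finger_gap: 0.053
```

```bash
python3 - <<'E'
from h import *
plan([.4227,.0712,.16],1.784)
save('wrist','w5'); save('side','s5')
p=cv2.cvtColor(load('s5')['p'],cv2.COLOR_RGB2BGR)
cv2.imwrite('pics/s5c.png',cv2.resize(p[180:330,60:300],None,fx=3.3,fy=3.3,interpolation=cv2.INTER_CUBIC))
E
```

```text
t 7.22 P [0.6392 0.2954 0.1561] yaw 0.0837 gap 0.053 tilt [ 0.005  0.002 -1.   ] shift [-234.5  205.3   -5.4] turn -1.7003 q [0.37 0.55 1.33 0.   1.25 0.29]
```

View pics/w5.png

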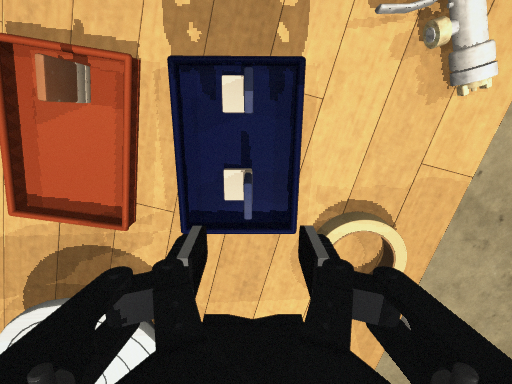

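View pics/s5c.png

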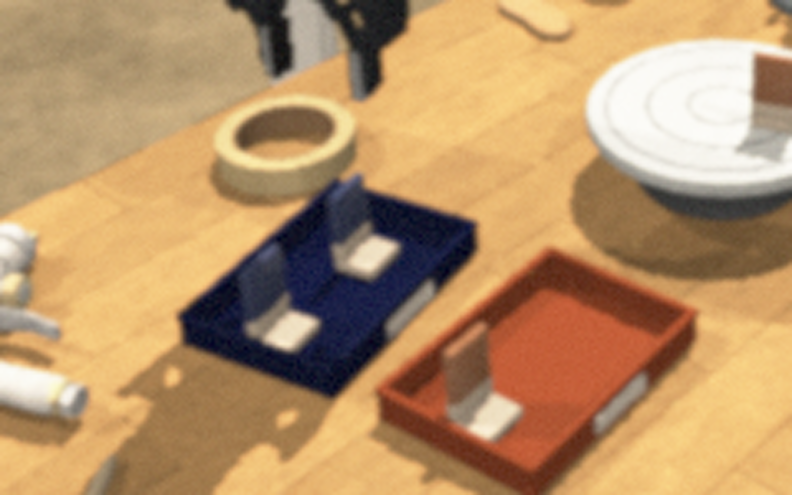

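Emit:
jog_arm(moves=[1, -29, 25, -15, -0.12, 1, -58, 51, -15, -0.24, 1, -87, 76, -15, -0.36, 1, -116, 102, -15, -0.48, 1, -145, 127, -15, -0.6, 1, -175, 153, -15, -0.72, 1, -205, 180, -15, -0.84, 1, -234, 205, -15, -0.96, 1, -234, 205, -15, -1.08, 1, -234, 205, -15, -1.2])

```text
time: 8.15
position: [0.418, 0.0697, 0.1662]
tcp_rot: [-0.001, 0.8, 0.6, -0.001]
contact_force: [1.4, 0.5, -0.4]
finger_gap: 0.0855
```

```bash
python3 - <<'E'
from h import *
plan([.4227,.0712,.096],1.784)
E
```

```text
t 8.15 P [0.418  0.0697 0.1662] yaw 1.287 gap 0.0855 tilt [-0.003  0.001 -1.   ] shift [ 2.7  4.2 70.2] turn -0.497 q [ 0.06  0.19  1.92  0.    1.04 -1.22]
```

Emit:
jog_arm(moves=[1, 2.7, 4.2, 0, -0.12, 1, 2.7, 4.2, 0, -0.24, 1, 2.7, 4.2, 0, -0.36, 1, 2.7, 4.2, 0, -0.497, 1, 2.7, 4.2, 10, -0.497])

```text
time: 8.57
position: [0.4227, 0.071, 0.1559]
tcp_rot: [-0.001, 0.626, 0.78, -0.0]
contact_force: [0.5, 0.9, -0.5]
finger_gap: 0.0849
```

```bash
python3 - <<'E'
from h import *
plan([.4227,.0712,.0945],1.784)
save('wrist','w6')
E
```

```text
t 8.57 P [0.4227 0.071  0.1559] yaw 1.7893 gap 0.0849 tilt [-0.002  0.001 -1.   ] shift [ 0.1  0.2 61.4] turn 0.0053 q [ 0.07  0.21  1.93  0.    1.01 -1.72]
```

View pics/w6.png

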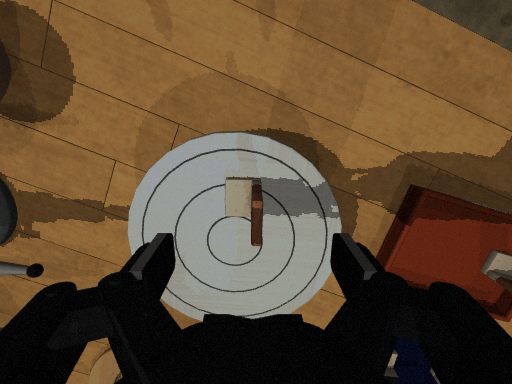

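The plate is at column 256, centred between the fingers and aligned. I'll descend and close.

Emit:
jog_arm(moves=[1, 0, 0, 25, 0, 1, 0, 0, 45, 0, 1, 0, 0, 57, 0, 1, 0, 0, 61, 0, 1, 0, 0, 61, 0, 1, 0, 0, 61, 0])

```text
time: 9.12
position: [0.4202, 0.0709, 0.0924]
tcp_rot: [-0.003, 0.627, 0.779, -0.002]
contact_force: [-0.3, 0.1, -0.3]
finger_gap: 0.0852
```

Emit:
jog_arm(moves=[-1, 0, 0, 0, 0, -1, 0, 0, 0, 0, -1, 0, 0, 0, 0, -1, 0, 0, 0, 0, -1, 0, 0, 0, 0, -1, 0, 0, 0, 0, -1, 0, 0, 0, 0, -1, 0, 0, 0, 0, -1, 0, 0, 0, 0], squeeze=40)

```text
time: 9.87
position: [0.4203, 0.071, 0.0927]
tcp_rot: [-0.003, 0.627, 0.779, -0.002]
contact_force: [-1.1, 0.9, 5.7]
finger_gap: 0.0074
```

```bash
python3 - <<'E'
from h import *
plan([.464,.289,.16],-.067)
E
```

```text
t 9.87 P [0.4203 0.071  0.0927] yaw 1.7854 gap 0.0074 tilt [-0.008  0.001 -1.   ] shift [203.9  88.6 -67.5] turn 1.8524 q [ 0.07  0.3   2.01  0.    0.84 -1.72]
```

Emit:
jog_arm(moves=[-1, 0, 0, -30, 0, -1, 10, 4, -65, 0.1, -1, 43, 19, -67, 0.22, -1, 75, 33, -67, 0.34, -1, 107, 47, -67, 0.46, -1, 140, 61, -67, 0.58, -1, 172, 75, -67, 0.7, -1, 205, 88, -67, 0.82, -1, 205, 88, -67, 0.94, -1, 205, 88, -67, 1.06])

```text
time: 10.7
position: [0.4633, 0.2924, 0.1589]
tcp_rot: [-0.002, 0.935, 0.354, -0.003]
contact_force: [-0.4, -0.5, -0.3]
finger_gap: 0.0078
```

```bash
python3 - <<'E'
from h import *
plan([.464,.291,.11],-.067)
E
```

```text
t 10.7 P [0.4633 0.2924 0.1589] yaw 0.7237 gap 0.0078 tilt [-0.008  0.001 -1.   ] shift [-0.1  1.8 48.8] turn 0.7907 q [ 0.48  0.36  1.68  0.    1.11 -0.24]
```

Emit:
jog_arm(moves=[-1, 0, 1.8, 10, 0.12, -1, 0, 1.8, 20, 0.24, -1, 0, 1.8, 30, 0.36, -1, 0, 1.8, 40, 0.48, -1, 0, 1.8, 49, 0.6, -1, 0, 1.8, 49, 0.72, -1, 0, 1.8, 49, 0.79, -1, 0, 1.8, 49, 0.79])

```text
time: 11.37
position: [0.4638, 0.2908, 0.1091]
tcp_rot: [0.0, 0.999, -0.034, -0.005]
contact_force: [0.2, 0.4, -0.9]
finger_gap: 0.0076
```

```bash
python3 - <<'E'
from h import *
plan([.464,.291,.0387],-.067)
save('wrist','w7')
E
```

```text
t 11.37 P [0.4638 0.2908 0.1091] yaw -0.068 gap 0.0076 tilt [-0.009  0.    -1.   ] shift [ 0.8 -0.2 70.4] turn -0.001 q [0.48 0.42 1.74 0.01 1.   0.55]
```

View pics/w7.png

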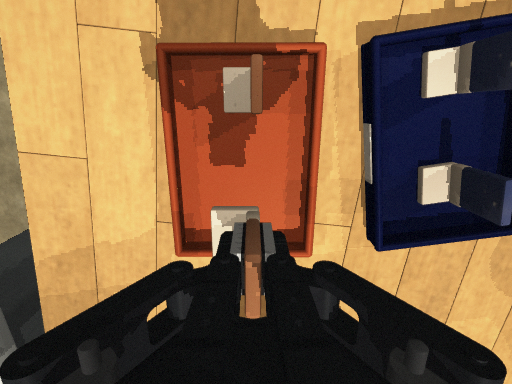

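The orange tile is in line with the fixed one, and its foot points the same way. Lowering it.

Emit:
jog_arm(moves=[-1, 1, 0, 20, 0, -1, 1, 0, 40, 0, -1, 1, 0, 54, 0, -1, 1, 0, 61, 0, -1, 1, 0, 64, 0, -1, 1, 0, 66, 0, -1, 1, 0, 66, 0, -1, 1, 0, 66, 0])

```text
time: 12.08
position: [0.465, 0.2912, 0.044]
tcp_rot: [-0.0, 0.999, -0.032, -0.004]
contact_force: [0.1, -0.2, -0.3]
finger_gap: 0.0075
```

```bash
python3 - <<'E'
from h import *
plan([.464,.291,.0387],-.067)
E
```

```text
t 12.08 P [0.465  0.2912 0.044 ] yaw -0.0643 gap 0.0075 tilt [-0.007  0.001 -1.   ] shift [-0.9  0.3  5.3] turn 0.0027 q [0.48 0.5  1.8  0.01 0.84 0.54]
```

Emit:
jog_arm(moves=[-1, 0, 0, 2, 0, -1, 0, 0, 4, 0, -1, 0, 0, 5, 0, -1, 0, 0, 5, 0, -1, 0, 0, 5, 0])

```text
time: 12.5
position: [0.4649, 0.2912, 0.0391]
tcp_rot: [-0.0, 0.999, -0.032, -0.004]
contact_force: [-0.3, -0.0, -0.6]
finger_gap: 0.0078
```

Emit:
jog_arm(moves=[-1, 0, 0, 1, 0, -1, 0, 0, 1.5, 0, -1, 0, 0, 1.5, 0])

```text
time: 12.75
position: [0.465, 0.2912, 0.0387]
tcp_rot: [-0.001, 0.999, -0.032, -0.003]
contact_force: [-2.0, -1.0, 8.5]
finger_gap: 0.0075
```

Emit:
jog_arm(moves=[-0.3, 0, 0, -0.5, 0, -0.3, 0, 0, -0.5, 0, -0.3, 0, 0, -0.5, 0, -0.3, 0, 0, -10, 0, -0.3, 0, 0, -30, 0, -0.3, 0, 0, -65, 0, -0.3, 0, 0, -105, 0, -0.3, 0, 0, -145, 0, -0.3, 0, 0, -185, 0, -0.3, 0, 0, -190, 0])

```text
time: 13.58
position: [0.47, 0.293, 0.237]
tcp_rot: [-0.004, 0.999, -0.032, 0.003]
contact_force: [0.9, 0.5, 0.7]
finger_gap: 0.0302
```

```bash
python3 - <<'E'
from h import *
save('wrist','w8'); save('side','s8');save('top','t8')
p=cv2.cvtColor(load('s8')['p'],cv2.COLOR_RGB2BGR)
cv2.imwrite('pics/s8c.png',cv2.resize(p[120:330,60:340],None,fx=2.8,fy=2.8,interpolation=cv2.INTER_CUBIC))
plan([.5045,-.1295,.20],.12)
from fit import *
# gauge axis fit, using w1 & t0 midlines
for fn in ['w1','t0','t8']:
    w=world(load(fn))
    k=(w[...,2]>.1)&(w[...,2]<.124)&(w[...,0]>.47)&(w[...,0]<.56)&(w[...,1]<-.07)&(w[...,1]>-.16)
    q=w[k]; f=np.polyfit(q[:,1],q[:,0],1); print(fn,len(q),f,'yaw',np.arctan2(1,f[0]), 'x at -.13',np.polyval(f,-.13))
    K=(w[...,2]>.1)&(w[...,2]<.14)&(w[...,0]>.47)&(w[...,0]<.6)&(w[...,1]<-.06)&(w[...,1]>-.36)
    q=w[K]
    for a in np.arange(-.34,-.06,.01):
        s=q[(q[:,1]>=a)&(q[:,1]<a+.01)]
        if len(s): print(round(a,3),len(s),np.round([np.median(s[:,0]),np.ptp(s[:,0]),np.percentile(s[:,2],95)],4),end=';')
    print()
E
```

```text
t 13.73 P [0.4664 0.291  0.2297] yaw -0.0641 gap 0.0301 tilt [-0.005  0.002 -1.   ] shift [ 65.1 417.3  28.5] turn -0.1841 q [0.48 0.29 1.58 0.   1.27 0.54]
w1 473 [-0.13351671  0.48738731] yaw 1.7035280329405926 x at -.13 0.5047444821915145
-0.34 95 [0.5324 0.0267 0.1243];-0.33 101 [0.5327 0.0256 0.1233];-0.32 85 [0.5312 0.0248 0.1234];-0.31 96 [0.5295 0.0241 0.1228];-0.3 90 [0.5271 0.0252 0.1228];-0.29 95 [0.5272 0.0249 0.1227];-0.28 90 [0.5245 0.0246 0.123 ];-0.27 88 [0.5249 0.0241 0.123 ];-0.26 44 [0.5193 0.0281 0.1289];-0.25 151 [0.519  0.0358 0.1299];-0.24 183 [0.5199 0.0515 0.1301];-0.23 245 [0.514  0.0443 0.1299];-0.22 135 [0.5199 0.0298 0.1248];-0.21 103 [0.5144 0.0256 0.123 ];-0.2 98 [0.5129 0.0249 0.1227];-0.19 101 [0.5111 0.0259 0.1228];-0.18 97 [0.5084 0.0248 0.124 ];-0.17 163 [0.5093 0.0259 0.1238];-0.16 40 [0.5082 0.0138 0.1171];-0.15 71 [0.5062 0.0183 0.1191];-0.14 73 [0.5052 0.018  0.1194];-0.13 80 [0.5036 0.0183 0.1194];-0.12 75 [0.5022 0.0174 0.1191];-0.11 45 [0.5015 0.0099 0.1157];-0.1 34 [0.4999 0.0076 0.1147];-0.09 29 [0.4982 0.0092 0.115 ];-0.08 26 [0.4978 0.00
[... 1199 characters left out ...]
-0.29 28 [0.5268 0.024  0.1251];-0.28 27 [0.5268 0.0214 0.1251];-0.27 28 [0.5243 0.0245 0.1255];-0.26 24 [0.5231 0.0278 0.1262];-0.25 36 [0.5186 0.0327 0.1333];-0.24 49 [0.5247 0.0551 0.1333];-0.23 64 [0.525  0.0561 0.1316];-0.22 35 [0.5199 0.0488 0.1279];-0.21 30 [0.5154 0.0217 0.1282];-0.2 26 [0.5141 0.0244 0.1247];-0.19 27 [0.5146 0.0237 0.1264];-0.18 29 [0.5117 0.0273 0.1264];-0.17 31 [0.5091 0.0245 0.1273];-0.16 17 [0.5097 0.0155 0.1205];-0.15 17 [0.504  0.015  0.1232];-0.14 18 [0.5056 0.0153 0.1207];-0.13 21 [0.5045 0.0179 0.1224];-0.12 19 [0.5042 0.0157 0.1249];-0.11 12 [0.5006 0.0092 0.1175];-0.1 12 [0.4996 0.0061 0.1156];-0.09 6 [0.4982 0.0032 0.1155];-0.08 9 [0.497  0.0062 0.1162];
```

View pics/s8c.png

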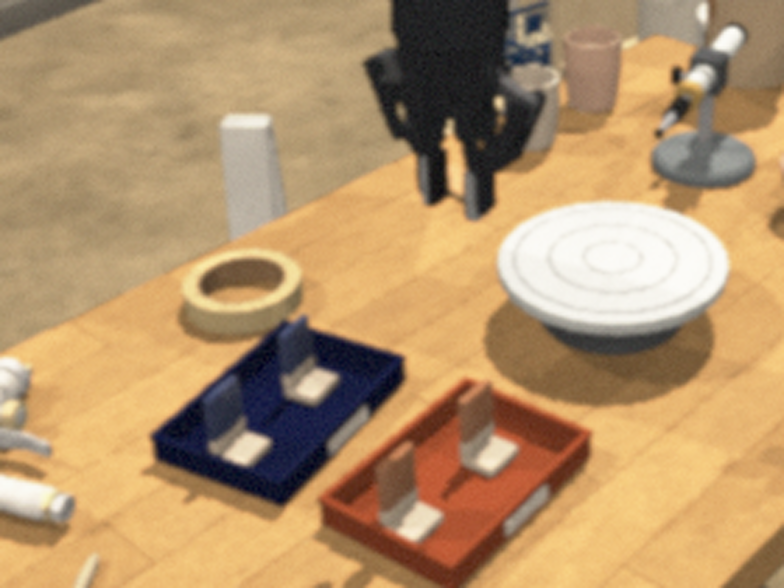

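View pics/w8.png

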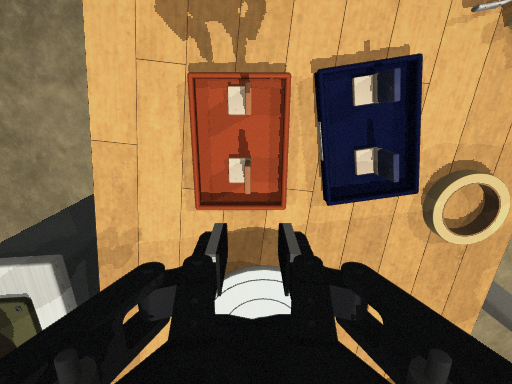

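Emit:
jog_arm(moves=[0.5, 6, 41, 0, -0.05, 0.5, 12, 82, 0, -0.1, 0.5, 18, 123, 0, -0.15, 0.5, 24, 164, 0, -0.2, 0.5, 31, 205, 0, -0.205, 0.5, 38, 246, 0, -0.205, 0.5, 45, 287, 0, -0.205, 0.5, 51, 328, 0, -0.205, 0.5, 58, 370, 5, -0.205, 0.5, 64, 405, 10, -0.205])

```text
time: 14.57
position: [0.5027, -0.1193, 0.2164]
tcp_rot: [-0.002, 0.998, 0.07, -0.004]
contact_force: [-0.0, 0.6, 0.2]
finger_gap: 0.0643
```

```bash
python3 - <<'E'
from h import *
plan([.5043,-.1295,.18],.141)
E
```

```text
t 14.57 P [ 0.5027 -0.1193  0.2164] yaw 0.1402 gap 0.0643 tilt [-0.009  0.003 -1.   ] shift [ 0.5 10.4 36.3] turn -0.0008 q [-0.32  0.26  1.67  0.    1.23 -0.46]
```

Emit:
jog_arm(moves=[0.5, 0.5, 10, 10, 0, 0.5, 0.5, 10, 25, 0, 0.5, 0.5, 10, 36, 0, 0.5, 0.5, 10, 36, 0, 0.5, 0.5, 10, 36, 0])

```text
time: 14.98
position: [0.5023, -0.1281, 0.1779]
tcp_rot: [-0.003, 0.998, 0.07, -0.007]
contact_force: [0.1, 0.3, 0.5]
finger_gap: 0.0639
```

```bash
python3 - <<'E'
from h import *
plan([.5043,-.1295,.108],.141)
save('wrist','w9')
E
```

```text
t 14.98 P [ 0.5023 -0.1281  0.1779] yaw 0.1402 gap 0.0639 tilt [-0.014  0.005 -1.   ] shift [ 2.7  2.1 69.9] turn -0.0008 q [-0.33  0.3   1.71  0.    1.14 -0.47]
```

View pics/w9.png

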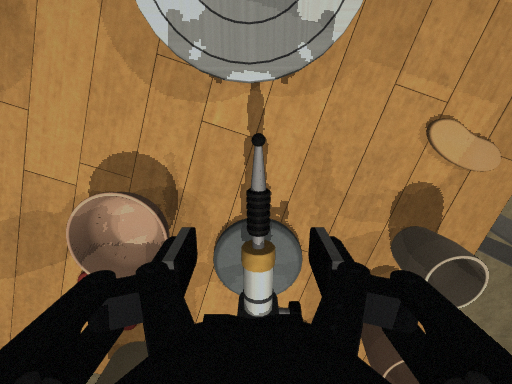

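```bash
python3 - <<'E'
from h import *
z=load('w9');w=world(z)
g=cv2.cvtColor(z['p'],cv2.COLOR_RGB2GRAY)
for v in range(130,272,4): print(v,g[v,258],np.round(w[v,258],4), z['p'][v,258])
q=w[140:265,240:276].reshape(-1,3);q=q[(q[:,2]>.1)&(q[:,2]<.125)];print(np.polyfit(q[:,1],q[:,0],1))
E
```

```text
130 79 [ 0.5005 -0.0801  0.0011] [107  73  40]
134 16 [ 0.4987 -0.0748  0.114 ] [17 16 17]
138 11 [ 0.4991 -0.0775  0.1146] [13 11 10]
142 22 [ 0.4994 -0.08    0.1166] [23 21 21]
146 68 [ 0.4999 -0.0832  0.1132] [68 69 65]
150 139 [ 0.5003 -0.0858  0.1145] [142 139 133]
154 139 [ 0.5007 -0.0887  0.1144] [142 138 133]
158 140 [ 0.5011 -0.0914  0.1151] [143 139 135]
162 138 [ 0.5016 -0.0943  0.115 ] [141 138 133]
166 135 [ 0.502  -0.0973  0.1149] [138 134 131]
170 138 [ 0.5025 -0.1003  0.1145] [142 137 132]
174 137 [ 0.5029 -0.1033  0.1144] [141 136 131]
178 139 [ 0.5032 -0.1058  0.1164] [141 139 134]
182 136 [ 0.5038 -0.1092  0.1148] [139 135 131]
186 138 [ 0.5041 -0.1117  0.1165] [141 138 130]
190 136 [ 0.5045 -0.1146  0.1169] [139 135 131]
194 11 [ 0.5049 -0.117   0.1191] [13 10 11]
198 18 [ 0.5053 -0.1197  0.1203] [17 18 22]
202 37 [ 0.5057 -0.1228  0.1199] [37 37 33]
206 19 [ 0.5062 -0.1262  0.1193] [19 20 18]
210 26 [ 0.5067 -0.1291  0.1198] [28 25 23]
214 20 [ 0.5071 -0.1324  0.1194] [21 19 22]
218 35 [ 0.5075 -0.135   0.1208] [36 35 32]
222 18 [ 0.5081 -0.1392  0.1186] [21 17 19]
226 30 [ 0.5085 -0.1417  0.1202] [32 29 29]
230 16 [ 0.509  -0.1453  0.1196] [19 15 15]
234 29 [ 0.5095 -0.1485  0.1198] [29 29 26]
238 153 [ 0.5103 -0.1538  0.1157] [157 152 146]
242 151 [ 0.5109 -0.1576  0.1151] [155 150 146]
246 82 [ 0.5113 -0.1604  0.1164] [83 82 81]
250 47 [ 0.5117 -0.1633  0.1174] [60 45 23]
254 54 [ 0.5117 -0.1634  0.1232] [68 53 26]
258 140 [ 0.5121 -0.1661  0.1245] [179 135  66]
262 137 [ 0.5125 -0.1689  0.1255] [174 132  64]
266 146 [ 0.513  -0.1725  0.1252] [183 142  71]
270 137 [ 0.5136 -0.1764  0.1246] [173 133  64]
[-0.13846322  0.48877766]
```

Emit:
jog_arm(moves=[0.5, 4.5, 4, 25, 0, 0.5, 4.5, 4, 45, 0, 0.5, 4.5, 4, 60, 0, 0.5, 4.5, 4, 68, 0, 0.5, 4.5, 4, 70, 0, 0.5, 4.5, 4, 70, 0])

```text
time: 15.53
position: [0.5076, -0.1309, 0.109]
tcp_rot: [-0.003, 0.997, 0.071, -0.006]
contact_force: [0.2, -0.5, 0.1]
finger_gap: 0.0641
```

```bash
python3 - <<'E'
from h import *
plan([.5065,-.132,.108],.139)
save('wrist','w10')
E
```

```text
t 15.53 P [ 0.5076 -0.1309  0.109 ] yaw 0.1413 gap 0.0641 tilt [-0.012  0.005 -1.   ] shift [-1.2  0.9  1. ] turn 0.0023 q [-0.33  0.39  1.78  0.    0.98 -0.47]
```

View pics/w10.png

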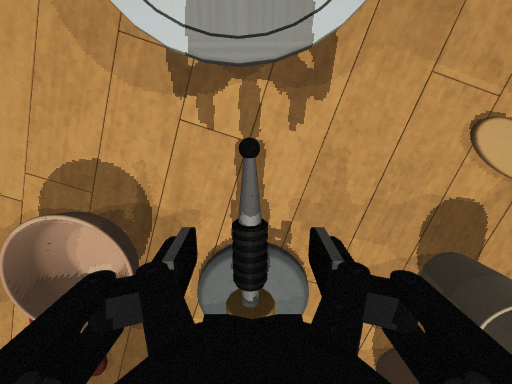

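Emit:
jog_arm(moves=[-1, -0.6, 0, 0, 0, -1, -0.6, 0, 0, 0, -1, -0.6, 0, 0, 0, -1, -0.6, 0, 0, 0, -1, -0.6, 0, 0, 0, -1, -0.6, 0, 0, 0, -1, -0.6, 0, 0, 0, -1, -0.6, 0, 0, 0], squeeze=80)

```text
time: 16.25
position: [0.5063, -0.1316, 0.1106]
tcp_rot: [-0.002, 0.997, 0.071, -0.006]
contact_force: [-4.2, -0.9, 8.1]
finger_gap: 0.0148
```

```bash
python3 - <<'E'
from h import *
u=np.array([-.139,.990,0])
P,R,s=pose(); print(P,s['contact_force'],s['torque'])
plan(P+.08*u,.139)
np.save('P0.npy',P)
save('wrist','w11')
E
```

```text
[ 0.5063102  -0.13161002  0.11057027] [-4.17684863 -0.94821073  8.06760096] [-0.14685776  0.76840892  0.13990829]
t 16.25 P [ 0.5063 -0.1316  0.1106] yaw 0.1418 gap 0.0148 tilt [-0.012  0.003 -1.   ] shift [  0.2 -80.    0.4] turn 0.0028 q [-0.33  0.39  1.79 -0.    0.98 -0.48]
```

View pics/w11.png

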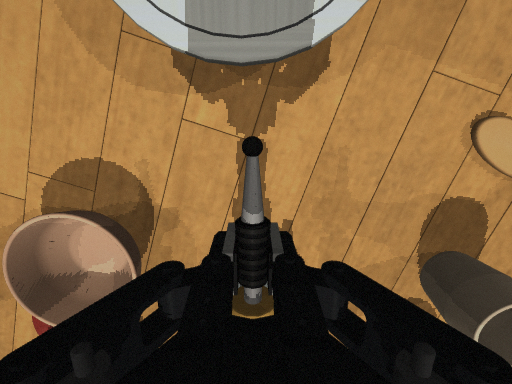

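Emit:
jog_arm(moves=[-1, 0, 0, 1.5, 0, -1, 0, 0, 1.5, 0])

```text
time: 16.47
position: [0.5063, -0.1316, 0.1106]
tcp_rot: [-0.002, 0.997, 0.071, -0.006]
contact_force: [-2.4, 0.5, 9.3]
finger_gap: 0.0148
```

```bash
python3 - <<'E'
from h import *
P,R,s=pose(); print(P,s['contact_force'],s['torque'],s['finger_gap'])
save('side','s11')
p=cv2.cvtColor(load('s11')['p'],cv2.COLOR_RGB2BGR)
cv2.imwrite('pics/s11c.png',cv2.resize(p[90:210,240:380],None,fx=5,fy=5,interpolation=cv2.INTER_CUBIC))
E
```

```text
[ 0.50629435 -0.131646    0.1105627 ] [-2.35744331  0.51468345  9.3061016 ] [0.13181987 0.57910838 0.07714663] 0.0147555346316526
```

View pics/s11c.png

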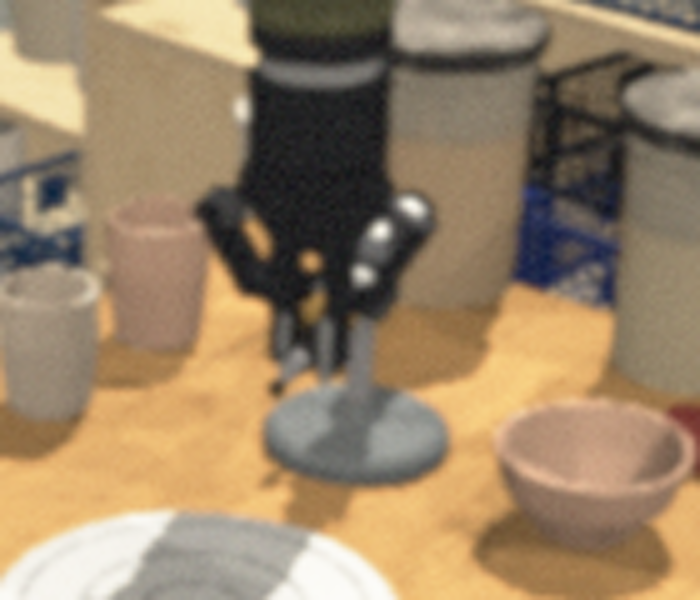

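Emit:
jog_arm(moves=[-1, 0, -5, 0.2, 0, -1, 0, -11, 0.2, 0, -1, 0, -18, 0.2, 0, -1, 0, -25, 0.2, 0, -1, 0, -31, 0.2, 0, -1, 0, -36, 0.2, 0, -1, 0, -40, 0.2, 0, -1, 0, -40, 0.2, 0, -1, 0, -40, 0.2, 0], squeeze=90)

```text
time: 17.27
position: [0.5007, -0.0934, 0.1108]
tcp_rot: [-0.0, 0.997, 0.071, -0.006]
contact_force: [-1.0, -7.1, -0.6]
finger_gap: 0.0142
```

```bash
cat > g.py <<'E'
from h import *
u=np.array([-.139,.990,0])
P,R,s=pose();P0=np.load('P0.npy'); d=(P-P0)*1000
print('axial mm',d@u,'lateral',d@np.array([.99,.139,0]),'dz',d[2],'F',np.round(s['contact_force'],2),'Faxial',s['contact_force']@u,'tau',np.round(s['torque'],2),'gap',s['finger_gap'])
plan(P0+.08*u,.139)
E
python3 - <<'E'
from g import *
save('wrist','w12')
z=load('w12');w=world(z)
E
```

```text
axial mm 38.619352343504254 lateral -0.22729474463486282 dz 0.18680990054044389 F [-0.96 -7.15 -0.61] Faxial -6.9413672985993395 tau [-1.01  0.18 -0.02] gap 0.014157007481723499
t 17.27 P [ 0.5007 -0.0934  0.1108] yaw 0.143 gap 0.0142 tilt [-0.011 -0.    -1.   ] shift [  0.4 -41.3   0.2] turn 0.004 q [-0.27  0.37  1.82 -0.    0.97 -0.41]
```

View pics/w12.png

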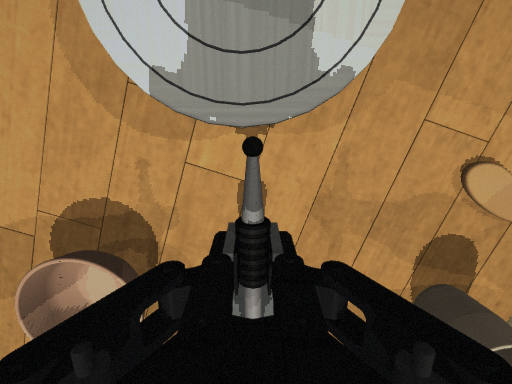

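Emit:
jog_arm(moves=[-1, 0.2, -5, 0.2, 0, -1, 0.2, -11, 0.2, 0, -1, 0.2, -18, 0.2, 0, -1, 0.2, -25, 0.2, 0, -1, 0.3, -31, 0.2, 0, -1, 0.4, -37, 0.2, 0, -1, 0.4, -41.3, 0.2, 0, -1, 0.4, -41.3, 0.2, 0, -1, 0.4, -41.3, 0.2, 0, -1, 0.4, -41.3, 0.2, 0], squeeze=90)

```text
time: 18.15
position: [0.4951, -0.0548, 0.1107]
tcp_rot: [0.002, 0.997, 0.072, -0.006]
contact_force: [-0.6, -9.7, -0.6]
finger_gap: 0.0144
```

```bash
python3 - <<'E'
from g import *
save('wrist','w13');save('top','t13');save('side','s13')
p=cv2.cvtColor(load('t13')['p'],cv2.COLOR_RGB2BGR)
a=cv2.resize(p[160:230,240:360],None,fx=6,fy=4.2*6/4.2,interpolation=cv2.INTER_CUBIC)
cv2.imwrite('pics/t13c.png',a)
p=cv2.cvtColor(load('s13')['p'],cv2.COLOR_RGB2BGR)
cv2.imwrite('pics/s13c.png',cv2.resize(p[110:210,250:370],None,fx=6,fy=6,interpolation=cv2.INTER_CUBIC))
E
```

```text
axial mm 77.63484348347559 lateral -0.4182290606336576 dz 0.1719618459505995 F [-0.63 -9.72 -0.55] Faxial -9.532906964219723 tau [-1.5   0.15 -0.  ] gap 0.014422831766694002
t 18.15 P [ 0.4951 -0.0548  0.1107] yaw 0.1444 gap 0.0144 tilt [-0.011 -0.005 -1.   ] shift [ 0.4 -2.3  0.2] turn 0.0054 q [-0.19  0.36  1.84 -0.01  0.95 -0.33]
```

View pics/t13c.png

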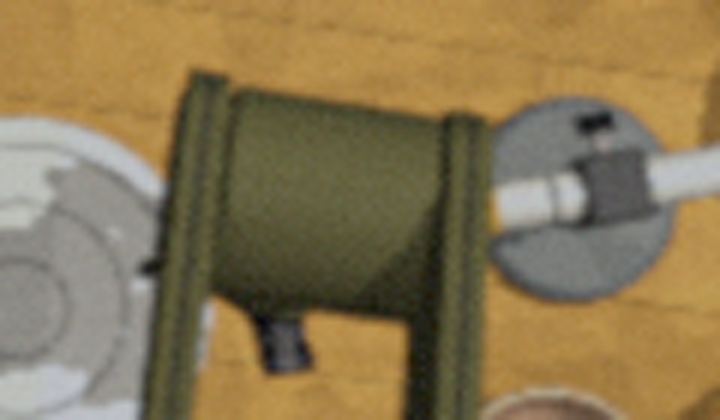

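View pics/s13c.png

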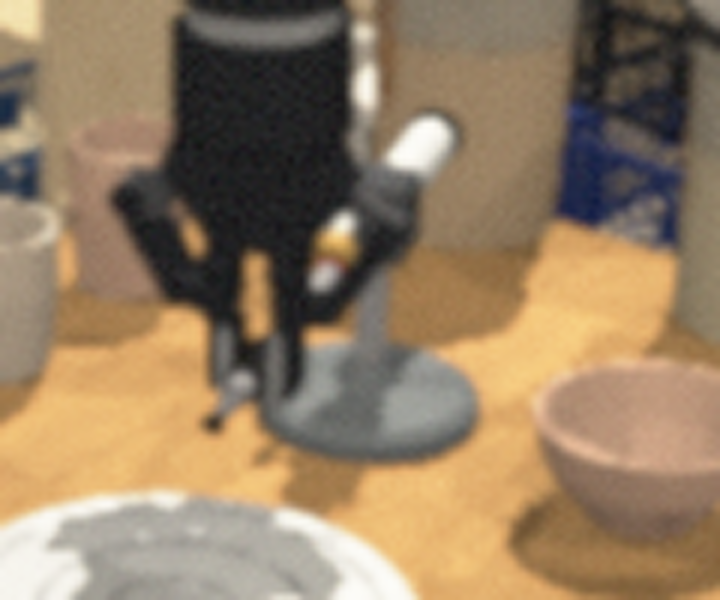

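View pics/w13.png

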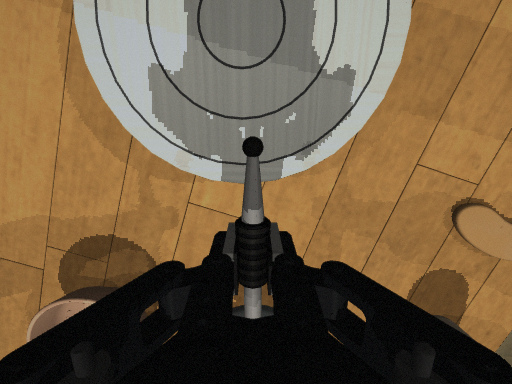

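Emit:
jog_arm(moves=[-1, 0.4, -2.5, 0.1, 0, -1, 0.4, -4.8, 0.1, 0, -1, 0.4, -4.8, 0.1, 0, -1, 0.4, -4.8, 0.1, 0, -1, 0.4, -4.8, 0.1, 0, -1, 0.4, -4.8, 0.1, 0], squeeze=90)

```text
time: 18.8
position: [0.4948, -0.0524, 0.1107]
tcp_rot: [0.004, 0.997, 0.073, -0.006]
contact_force: [-1.8, -10.2, -0.9]
finger_gap: 0.014
```

```bash
python3 - <<'E'
from g import *
E
```

```text
axial mm 79.97291100515393 lateral -0.4243439830289854 dz 0.17284317028685992 F [ -1.78 -10.19  -0.92] Faxial -9.838922201246673 tau [-1.49  0.18 -0.01] gap 0.014036742529282715
t 18.8 P [ 0.4948 -0.0524  0.1107] yaw 0.1454 gap 0.014 tilt [-0.011 -0.009 -1.   ] shift [0.4 0.  0.2] turn 0.0064 q [-0.18  0.36  1.84 -0.01  0.95 -0.32]
```

```bash
python3 - <<'E'
from g import *
fr=[]
for i in range(6):
    save('side','s14_%d'%i); fr.append(load('s14_%d'%i)['p'].astype(float))
save('wrist','w14')
m=np.mean(fr,0).astype(np.uint8); m=cv2.cvtColor(m,cv2.COLOR_RGB2BGR)
cv2.imwrite('pics/s14c.png',cv2.resize(m[135:175,285:335],None,fx=14,fy=14,interpolation=cv2.INTER_CUBIC))
for a in ['w11','w12','w13','w14']:
    z=load(a);g=cv2.cvtColor(z['p'],cv2.COLOR_RGB2GRAY).astype(float)
    t=load('w11')['p'][138:290,238:268]
    r=cv2.matchTemplate(z['p'][120:310,225:285],t,cv2.TM_CCOEFF_NORMED);print(a,cv2.minMaxLoc(r)[1::2])
print(sensors.state()['time'])
E
```

```text
axial mm 79.97291100515393 lateral -0.4243439830289854 dz 0.17284317028685992 F [ -1.78 -10.19  -0.92] Faxial -9.838922201246673 tau [-1.49  0.18 -0.01] gap 0.014036742529282715
t 18.8 P [ 0.4948 -0.0524  0.1107] yaw 0.1454 gap 0.014 tilt [-0.011 -0.009 -1.   ] shift [0.4 0.  0.2] turn 0.0064 q [-0.18  0.36  1.84 -0.01  0.95 -0.32]
w11 (1.0, (13, 18))
w12 (0.894943356513977, (13, 18))
w13 (0.8758504986763, (13, 18))
w14 (0.8722023963928223, (13, 18))
19.15
```

View pics/s14c.png

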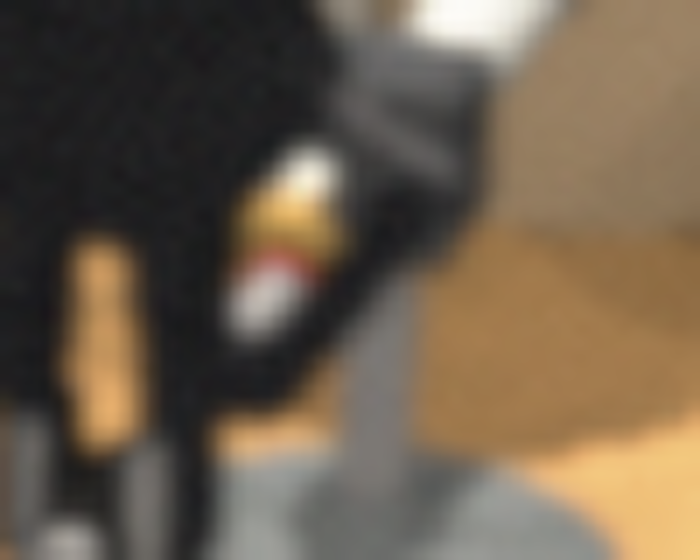

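```bash
python3 - <<'E'
from g import *
p=cv2.cvtColor(load('s14_5')['p'],cv2.COLOR_RGB2BGR)
cv2.imwrite('pics/s14f.png',cv2.resize(p,(768,576)))
E
```

```text
axial mm 79.97263706536725 lateral -0.416801608398206 dz 0.16657241446264848 F [ -1.13 -10.5   -1.04] Faxial -10.234414365758743 tau [-1.46  0.23  0.  ] gap 0.014135496518638864
t 19.15 P [ 0.4948 -0.0524  0.1107] yaw 0.1454 gap 0.0141 tilt [-0.011 -0.009 -1.   ] shift [0.4 0.  0.2] turn 0.0064 q [-0.18  0.36  1.84 -0.01  0.95 -0.32]
```

View pics/s14f.png

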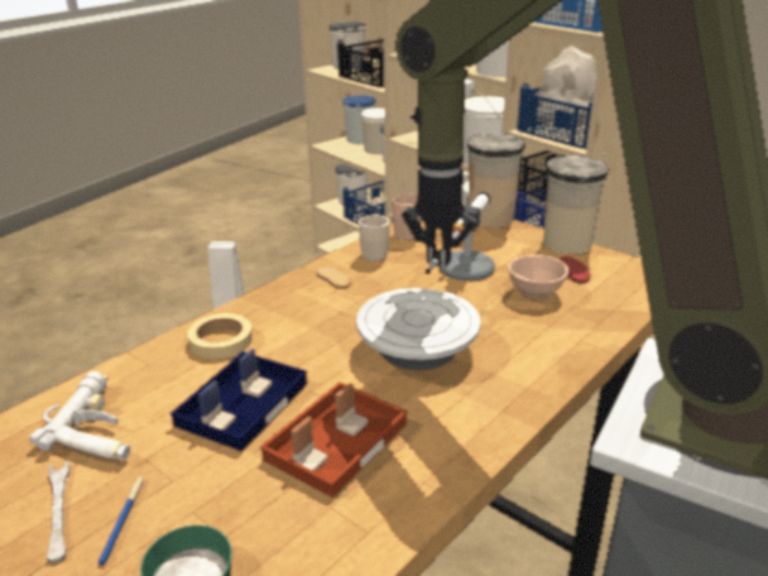

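Both tiles are upright in their trays, the bowl and rib haven't moved, and the pointer is held at the red ring.

```bash
python3 -c "
from plant import hand_in
print(hand_in())"
```

```text
the job is handed in; nothing more can be done
None
```

I stood the blue tile and then the rust-orange tile upright in their matching trays, each beside and facing the same way as the fixed tile. Then I gripped the pointer sleeve and pulled it out to the red ring. I handed the job in at about 19.2 s, still holding it there.

- **Pointer position:** the arm had pulled 79.97 mm from the fully-in position, against 80 mm for the red ring. The sleeve did not slip in the wrist pictures. The averaged side view shows about half of the red ring outside the brass mouth.
- **Spring force:** the last reading along the rod was 10.2 N, against 10.4 N expected. Readings shortly before were about half a newton lower, which I put down to sensor noise.
- **Grip:** the fingers closed to about 14 mm on the sleeve, which is listed as 18 mm thick. I don't know why, but the grip held.
- **Surroundings:** the last side picture shows both tiles standing in their trays. The bowl and the rib look to be where they started; I judged that by eye and did not measure it.

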